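# Take the square spatula off its hook and stand it in the beaker

### The job

Lift the tablet spatula with the broad square-cornered blade off its hook in the white rack, and stand it blade down in the steel beaker. Lower it in gently rather than dropping it, leave the other two spatulas hanging on their hooks, and do not push over or shove aside anything else on the desk.

Things in the scene. Friction and masses are not known exactly. Their poses are not given: they have to be found in the camera images.
- rack: White sheet-metal rack fixed to the desk, 275 mm wide, 108 deep, 353 high. Origin: centre of the base's underside; its open front faces its own -x. Base plate 10 mm thick, front edge at x = -53 mm; front face of the back panel at x = +45 mm. Three steel hooks stick out of the back panel at y = -85, 0 and +85 mm, all alike.
- middle_hook (a point): Lowest point of the middle hook's wires (rack x = -10 mm, 266 mm up). A hook is two 5 mm wires 20 mm apart that run forward, dip here, then turn up 12 mm to their joined tip 15 mm ahead. An eye must rise 12 to 30 mm (20 is good; above 34 its lower bar meets the hook from below), then come forward 25 mm or more.
- shelf_edge (a point): Middle of the lower front edge of the rack's top shelf (rack x = -12 mm, 345 mm up; lip up to 363 mm). The shelf overhangs the hooks and the handles below, so a vertical gripper does not fit: reach in from the front with the tool tilted forward about 30 to 45 degrees from vertical.
- spatula_square: The spatula to move: steel blade 38 mm wide, 4 thick, square corners; 0.08 kg. Hangs on any one of the hooks, flat side to the front. Origin: the place to grip, in the grey handle, 130 mm above the blade's end; hangs 190 mm above the desk. z points up along the handle, y across the blade, x to the rack's back. Handle 16 mm wide (y), 9 thick (x), from z = -60 to +34 mm.
- spatula_square_eye (a point): Middle of the top bar of the square spatula's eye, 82 mm above its origin. The eye is a rectangular loop of 6 mm wire, 48 mm wide, 52 mm high; its lower bar is 46 mm below this one.
- spatula_square_tip (a point): Middle of the lower edge of the square blade.
- spatula_round: Another hanging spatula, with a round blade 44 mm across; stays on its hook. Same frame as spatula_square.
- spatula_narrow: Another hanging spatula, with a narrow straight blade 16 mm wide; stays on its hook. Same frame as spatula_square.
- beaker: Plain round steel beaker, open at the top, loose on the desk, 0.5 kg: outside diameter 76 mm, inside 70 mm, 110 mm high. Origin: centre of its underside, z up.
- beaker_in (a point): Centre of the beaker's inner floor, 6 mm above its underside.
- beaker_rim (a point): Centre of the beaker's mouth, 110 mm above its underside.
- stack_a: Bystander: stack of dose cups with a red lid, 72 mm across and 93 mm high, standing in front of the rack. Origin: centre of its underside.
- stack_b: Bystander: another such stack, to the right of the rack.
- cup: Bystander: small green cup with a flat tab, 62x77 mm, 44 mm high, to the right of the beaker. Origin: centre of its underside.
- carton: Bystander: medicine carton lying flat, 46x74 mm, 36 mm high, in front of the rack to the left. Origin: centre of its underside.

How it is judged:
By the outcome, as a careful person would: the job done as asked, in the order asked, and still so for the second after the job is handed in, with the robot touching nothing.
It also fails if it takes over 45 s, if anything falls off the work surface, if the arm or the gripper's body presses on something with over 40 N, if the wrist force passes 120 N, or if a joint passes its speed limit or range.

### The arm

A 6-joint arm with a two-finger parallel gripper is mounted at the origin on a cart in front of the work surface, level with it; the furniture and walls round the work are solid. World frame = base frame: x ahead of the robot, y to its left, z up, the work surface at z = 0. Lengths are in mm, angles in rad, forces in N, time in s.
With the tool pointing down it reaches from about 250 to 800 mm from the base axis. Payload 3.9 kg.
Tool frame: the origin (TCP) lies midway between the tips of the shut fingers; the grasp point (between the pads) lies robot.grip_point_offset behind it (robot.grip_point_offset is the distance from the TCP to the grasp point, in mm); z points along the fingers, y is the line along which they close (so a half turn about z gives the same grasp; the last joint's range is limited). The gripper opens to 85 mm and grips with 20 to 120 N. Pads are 22 mm wide; open, the fingers measure 114 mm over their backs; the gripper's body (76 mm by 85 mm) begins 54 mm behind the grasp point. The pads swing forward as they close: fully open they stand 13 mm farther back than shut.
Start: joints at [-1.106, 0.26, -0.138, 1.173, 0, 1.571], TCP at [235.322, -469.296, 231.304] pointing down, gripper open.
Joint ranges: [-2.78, 2.78], [-0.83, 1.72], [-1.28, 1.37], [-1.9, 2.12], [-1.57, 1.48], [-3.14, 3.14]. Speed limits (rad/s): [2.57, 2.57, 3.14, 3.14, 3.14, 3.14].

### API

Orientations are given as a unit quaternion [x, y, z, w].
In Python, from cell import robot gives the robot as it stands. The module is installed in compiled form; this text tells all that it offers.
- The arm moves only by the tool nudge_tcp, called after ">>>" as name([rows], argument=value, ...), one row to a line, values as JSON. Schema: {"type":"object","properties":{"ticks":{"type":"array","items":{"type":"array","items":{"type":"number"},"minItems":7,"maxItems":7},"minItems":1,"maxItems":8},"clamp_n":{"type":"number"},"only":{"type":"string"},"quiet":{"type":"boolean"},"lines":{"type":"string"}},"required":["ticks"],"additionalProperties":false}. ticks is a list of rows, 1 to 8 of them, each of 7 numbers: a rotation vector rx, ry, rz in fractions of the full range, 1 being pi/2 rad, then dx, dy, dz in shares of 0.8 m (1.0 is 0.8 m), then the finger opening in mm; each row is the pose to reach, as a shift and turn from the pose commanded when the call began, along the tool's axes at that moment; what a row does not reach only later rows make up. A row lasts 1/10 s, in which the tool goes at most 50 mm and 0.15 rad, less where a joint would pass 70% of its speed; a pose out of reach is approached as far as the arm can. The fingers move at their own pace and stop on an object; clamp_n is the grip in N (left out, the last holds). Time passes only in rows, so rows that do not move let the fingers close. The tool returns the time, the measured TCP pose, the force, the opening and the grip force at its end. only (a regular expression) keeps the lines of the reply that match it, lines (a string "A,B") keeps lines A to B, and quiet returns only ok. No shift or turn number may pass 1 either way. Input that does not fit is refused with a message, and nothing moves.
- robot.observe(): the state, without advancing time (a new reading comes with each control period).
- robot.get_image(name): name is "scene" or "top"; returns a dict with "frame" (480x640x3 uint8, red, green, blue), "depth" (480x640 float32, mm along the optical axis (not along the pixel's ray), 0 where there is no reading), "K" (3x3 intrinsics, pixels), "eye" and "orientation" of the camera in the world. Camera axes: x right, y down, z forward; pixel columns grow to the right and rows downward; lengths in mm; the calibration is good to about 2 mm. A picture is of the moment at which its call begins.
- robot.job_done(): hands the job in; it is judged then, once.
The state is a dict: "time": time; "joint_pos": joint angles; "dq": joint speeds; "joint_efforts": joint torques, N m; "tcp_pos": TCP position; "tool_rot": TCP orientation; "wrist_force": force on the tool from outside, world axes, zero at the start; "wrist_torque": the same for the moment, N m; "opening": finger opening in mm; "grip_force": force on a finger pad.
Only numpy, scipy, OpenCV 4.12 (cv2) and the standard library are available. Lean on these libraries where they do the work, as an engineer would, in place of code of your own. Each camera call takes 0.05 s, during which the arm holds its last target. There are 200 camera calls.

## Working session

There is one attempt and no reset: what is moved stays moved. The work goes in short steps, Python scripts to look and compute and a tool call to move; the robot and the scene stay as the last step left them, time stands still between calls to the robot, and variables do not carry over. Pictures are saved under pics/ and viewed, at most 10 in all, crops included, and the job is handed in when it is done.

```bash
mkdir -p pics; cat > h.py <<'E'
import numpy as np, cv2
from cell import robot
from scipy.spatial.transform import Rotation as R
def cloud(im):
    K=im["K"];d=im["depth"];v,u=np.mgrid[:480,:640]
    c=np.stack([(u-K[0][2])/K[0][0]*d,(v-K[1][2])/K[1][1]*d,d],-1)
    o=np.array(im["orientation"]);M=R.from_quat(o).as_matrix() if o.size==4 else o
    w=c@M.T+np.array(im["eye"]); w[d==0]=np.nan
    return w
E
python3 - <<'E'
from h import *
for n in("scene","top"):
    im=robot.get_image(n);cv2.imwrite(f"pics/{n}0.png",im["frame"][...,::-1]);np.savez(f"{n}0.npz",f=im["frame"],w=cloud(im))
    print(n,im["eye"],im["orientation"],im["K"])
print(robot.grip_point_offset,robot.observe())
E
```

```text
scene [-130.99304923  426.69430844 1064.59339139] [-0.36814093  0.84355973 -0.35798752  0.15723923] [[611.9349034    0.         328.64138274]
 [  0.         611.9349034  249.82331244]
 [  0.           0.           1.        ]]
top [ 300.47901407 -149.2413633  1260.7975918 ] [ 0.70510699 -0.702004    0.07570245 -0.0654496 ] [[462.86999111   0.         315.19901086]
 [  0.         462.86999111 235.81021546]
 [  0.           0.           1.        ]]
18.700000000000003 {'time': 0.1, 'joint_pos': array([-1.10599612e+00,  2.60637613e-01, -1.39253981e-01,  1.17267364e+00,
       -6.61114113e-06,  1.57079743e+00]), 'dq': array([-7.52590285e-04, -1.75358655e-04,  3.89344486e-03,  2.22180173e-04,
       -2.25331176e-03, -4.17017951e-06]), 'joint_efforts': array([ 4.95620188e-04, -4.06510270e+01,  2.54526794e+01,  1.00702883e-02,
        9.80226400e-05,  4.62491784e-06]), 'tcp_pos': array([ 235.05398188, -468.76119012,  230.53273827]), 'tool_rot': array([ 9.73116167e-01,  2.30313141e-01, -2.06918534e-04, -8.59912851e-04]), 'wrist_force': array([-0.38151464,  0.4635921 , -0.51497774]), 'wrist_torque': array([0.01169121, 0.00914393, 0.03172253]), 'grip_force': 0.0, 'opening': 85.11215477220914}
```

View pics/scene0.png

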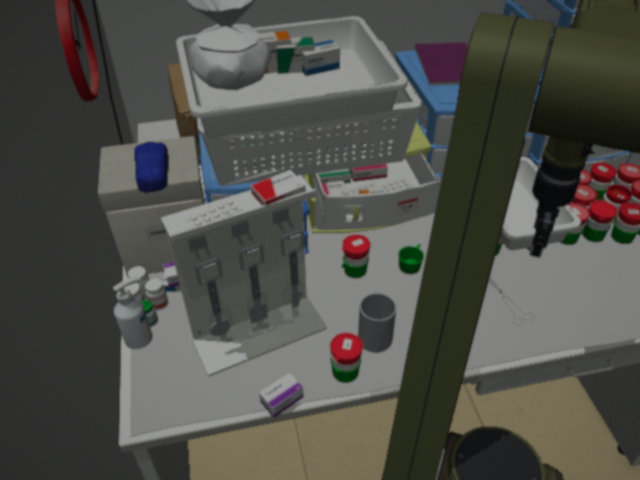

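View pics/top0.png

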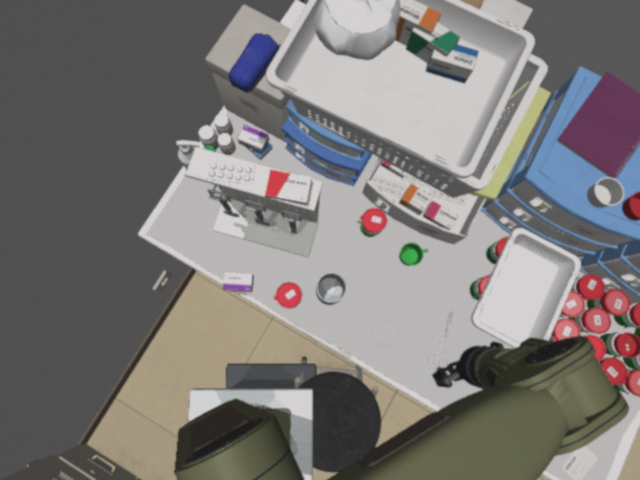

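The scene view shows the rack at about (245,270), the beaker at (377,322), stack_a at (346,357), the carton at (282,393), stack_b at (356,255) and the cup at (411,258). The top view agrees, with the beaker at (330,289) and the rack shelf at (255,180). I need a zoom on the blades.

```bash
python3 - <<'E'
from h import *
s=np.load("scene0.npz");t=np.load("top0.npz")
c=s["f"][185:375,155:335,::-1];c=cv2.convertScaleAbs(cv2.resize(c,None,fx=3.15,fy=3.15,interpolation=cv2.INTER_CUBIC),alpha=1.7,beta=0);cv2.imwrite("pics/z.png",c)
np.set_printoptions(precision=1,suppress=True)
w=t["w"]
# base plate: z 4..16 region
def box(w,lo,hi,r0,r1,c0,c1):
    q=w[r0:r1,c0:c1].reshape(-1,3);return q[(q[:,2]>lo)&(q[:,2]<hi)]
print("desk z",np.nanmedian(w[215:235,330:350,2]),w[300:310,380:390,2].mean())
for nm,(lo,hi,r) in dict(base=(6,14,(195,260,205,330)),shelf=(340,375,(145,215,180,330))).items():
    q=box(w,lo,hi,*r);rect=cv2.minAreaRect(q[:,:2].astype(np.float32));print(nm,len(q),np.median(q[:,2]),rect,cv2.boxPoints(rect).ravel())
for nm,(lo,hi,r) in dict(beaker=(100,120,(265,310,310,350)),stack_a=(85,100,(275,315,270,306)),stack_b=(85,100,(200,240,355,392)),cup=(30,50,(238,270,395,430)),carton=(25,45,(265,300,215,260))).items():
    q=box(w,lo,hi,*r);(x,y),rad=cv2.minEnclosingCircle(q[:,:2].astype(np.float32));print(nm,len(q),np.median(q[:,2]),x,y,rad,cv2.minAreaRect(q[:,:2].astype(np.float32)))
w=s["w"]
for nm,p in dict(beak=(377,302),).items(): 
    q=box(w,102,120,285,325,350,400);print(nm,cv2.minEnclosingCircle(q[:,:2].astype(np.float32)),np.median(q[:,2]))
q=box(w,6,14,300,370,190,330);r=cv2.minAreaRect(q[:,:2].astype(np.float32));print("base scene",r,cv2.boxPoints(r).ravel())
E
```

```text
desk z 0.4655897429338438 0.37907627157750995
base 2640 10.40185562059753 ((576.4540405273438, -35.43510437011719), (340.2094421386719, 176.493896484375), 89.3340072631836) [ 486.2 -204.5  662.7 -206.6  666.7  133.6  490.2  135.7]
shelf 3830 355.2583098223276 ((604.4100341796875, -35.784820556640625), (275.3875427246094, 68.41963195800781), 74.39794921875) [ 534.4 -159.2  600.3 -177.6  674.4   87.6  608.5  106. ]
beaker 138 109.792400902233 404.8713684082031 -205.92526245117188 37.80738067626953 ((404.68756103515625, -206.75657653808594), (72.63299560546875, 74.75471496582031), 89.89249420166016)
stack_a 545 90.87472901607725 387.1700134277344 -97.203125 35.13200759887695 ((386.84661865234375, -100.2998275756836), (64.13436889648438, 65.2071304321289), 53.905033111572266)
stack_b 484 90.76206481106613 582.4970703125 -316.6993713378906 35.29180145263672 ((582.1760864257812, -319.39739990234375), (64.30936431884766, 64.80824279785156), 23.42588996887207)
cup 149 43.2163981587114 503.1831970214844 -431.1951904296875 38.374271392822266 ((499.6513366699219, -427.55694580078125), (68.1492919921875, 61.101463317871094), 66.79371643066406)
carton 513 36.73542527836298 425.8262023925781 37.64069747924805 41.9226188659668 ((425.95477294921875, 37.95382308959961), (75.15007781982422, 46.59885787963867), 86.76822662353516)
beak ((405.476806640625, -203.78302001953125), 40.433719635009766) 109.20028035442891
base scene ((583.2064208984375, -27.305206298828125), (304.877197265625, 186.431396484375), 48.994083404541016) [ 412.8  -81.2  553.5 -203.5  753.6   26.6  612.9  148.9]
```

View pics/z.png

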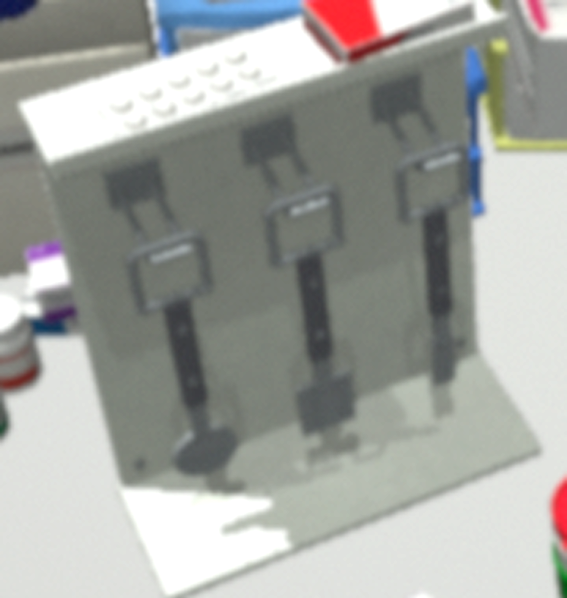

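The zoom shows the square blade on the middle hook at crop (327,400), i.e. scene (259,312). The round blade hangs left at (205,450) and the narrow one right at (443,360). The rack yaw comes out at about -15.6°. I'll measure the handle in the rack frame and work out the approach.

```bash
cat >> h.py <<'E'
np.set_printoptions(precision=2,suppress=True)
YAW=np.radians(-15.6); RX=np.array([np.cos(YAW),np.sin(YAW),0]);RY=np.array([-np.sin(YAW),np.cos(YAW),0]);Z=np.array([0,0,1.])
def pose(grip,tilt):
    t=np.radians(tilt);z=np.sin(t)*RX-np.cos(t)*Z;x=np.cos(t)*RX+np.sin(t)*Z
    return grip+robot.grip_point_offset*z, R.from_matrix(np.stack([x,-RY,z],1))
def rel(p,r,p0=None,r0=None):
    o=robot.observe();p0=o["tcp_pos"] if p0 is None else p0;r0=R.from_quat(o["tool_rot"]) if r0 is None else r0
    return (r0.inv()*r).as_rotvec(), r0.inv().apply(p-p0)
E
python3 - <<'E'
from h import *
s=np.load("scene0.npz");w=s["w"];f=s["f"].astype(int)
O=np.array([604.4,-35.8,0])-21.5*RX;print("rack O",O)
q=(w-O)@np.stack([RX,RY,Z],1)
b=f.sum(-1)
print(robot.observe()["tool_rot"])
# dark handle pixels in middle
m=(q[...,2]>135)&(q[...,2]<220)&(abs(q[...,1])<30)&(q[...,0]>-40)&(q[...,0]<25)
print("handle n",m.sum());P=q[m]
for z in range(135,220,12):
    k=P[(P[:,2]>=z)&(P[:,2]<z+12)]; 
    if len(k): print(z,len(k),np.median(k,0),k.min(0),k.max(0))
m=(q[...,2]>100)&(q[...,2]<300)&(abs(q[...,1])<125)&(abs(q[...,0]-45)<15);print("panel x",np.median(q[m][:,0]),m.sum())
for y in(-100,-45,45,100):
    k=m&(abs(q[...,1]-y)<15);print(y,np.median(q[k][:,0]))
m=(q[...,2]>55)&(q[...,2]<100)&(abs(q[...,1])<32)&(q[...,0]>-40)&(q[...,0]<20);P=q[m];print("blade",len(P),np.median(P,0),P.min(0),P.max(0))
G=O-10*RX+190*Z
for a,t in ((130,50),(0,50)):
    p,r=pose(G,t);p=p-a*r.apply([0,0,1]);print(a,p,*rel(p,r))
E
```

```text
rack O [583.69 -30.02   0.  ]
[ 0.97  0.23 -0.   -0.  ]
handle n 240
135 31 [-10.61   3.05 142.06] [-13.93  -6.57 135.26] [ -5.65   9.69 145.98]
147 30 [-11.3    1.76 153.76] [-13.55  -6.14 147.15] [ -6.6   10.22 158.12]
159 36 [-10.9    2.95 164.88] [-15.11  -6.79 159.09] [ -2.65   9.19 170.98]
171 31 [-11.15   2.89 176.68] [-14.13  -6.41 171.01] [ -6.66   9.2  181.72]
183 35 [-11.73   3.05 188.54] [-15.71  -6.09 183.1 ] [ -3.66   9.63 194.67]
195 37 [-11.26   2.32 200.6 ] [-14.28  -6.33 195.33] [ -2.55   9.37 206.64]
207 38 [-11.18   3.15 212.71] [-13.55  -6.11 207.68] [ -3.25   9.86 218.83]
219 2 [-10.84   0.9  219.37] [-11.18  -2.1  219.09] [-10.51   3.9  219.64]
panel x 46.37478483173316 6946
-100 46.12058062357176
-45 46.552617090032086
45 46.603602496306934
100 46.45751884130189
blade 206 [-8.82  2.14 81.42] [-13.57 -17.07  62.08] [-3.97 20.52 99.95]
130 [491.94  -4.4  261.54] [-0.32  0.83  0.69] [ 437.78 -300.    -30.48]
0 [587.86 -31.18 177.98] [-0.32  0.83  0.69] [ 511.52 -232.92   52.96]
```

The handle is centred at rack (-8.5, 1.7), and the blade width and panel position match the given sizes. I'm moving to the pre-grasp, 130 mm back along the tool axis.

The rows are not in the units I measure in: shifts go in shares of 0.8 m and turns go in shares of pi/2 rad. I convert before sending: 438 mm is 0.5475, -300 mm is -0.375, 0.83 rad is 0.5284.

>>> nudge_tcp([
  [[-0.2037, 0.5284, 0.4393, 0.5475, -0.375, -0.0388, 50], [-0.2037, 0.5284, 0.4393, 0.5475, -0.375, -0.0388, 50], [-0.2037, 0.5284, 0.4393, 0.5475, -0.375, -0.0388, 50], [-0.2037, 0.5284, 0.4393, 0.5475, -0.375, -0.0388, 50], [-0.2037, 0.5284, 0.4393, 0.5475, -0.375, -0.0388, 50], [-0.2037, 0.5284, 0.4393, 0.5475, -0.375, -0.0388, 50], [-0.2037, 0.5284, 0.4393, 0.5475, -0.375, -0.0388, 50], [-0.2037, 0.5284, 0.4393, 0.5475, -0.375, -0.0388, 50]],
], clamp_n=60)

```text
refused: ticks[0]: the value is too long (schema: maxItems 7). Nothing was moved.
```

Wrong form. The message asks for a list of rows, each a list of 7 numbers, so I'll send the same numbers that way.

>>> nudge_tcp([
  [-0.2037, 0.5284, 0.4393, 0.5475, -0.375, -0.0388, 50],
  [-0.2037, 0.5284, 0.4393, 0.5475, -0.375, -0.0388, 50],
  [-0.2037, 0.5284, 0.4393, 0.5475, -0.375, -0.0388, 50],
  [-0.2037, 0.5284, 0.4393, 0.5475, -0.375, -0.0388, 50],
  [-0.2037, 0.5284, 0.4393, 0.5475, -0.375, -0.0388, 50],
  [-0.2037, 0.5284, 0.4393, 0.5475, -0.375, -0.0388, 50],
  [-0.2037, 0.5284, 0.4393, 0.5475, -0.375, -0.0388, 50],
  [-0.2037, 0.5284, 0.4393, 0.5475, -0.375, -0.0388, 50],
], clamp_n=60)

```text
time: 0.9
tcp_pos: [412.4, -151.2, 249.6]
tool_rot: [0.907, -0.112, 0.402, 0.059]
wrist_force: [0.9, 0.3, -0.6]
opening: 49.8
grip_force: 0.0
```

```bash
cat >> h.py <<'E'
O=np.array([583.69,-30.02,0]); G=O-8.5*RX+1.7*RY+190*Z
E
python3 - <<'E'
from h import *
for a in(130,60,0):
    p,r=pose(G,50);p=p-a*r.apply([0,0,1]);print(a,*rel(p,r))
print(robot.observe())
E
```

```text
130 [-0.    0.03  0.03] [  38.8  -163.54   21.1 ]
60 [-0.    0.03  0.03] [  41.23 -163.32   91.05]
0 [-0.    0.03  0.03] [  43.31 -163.13  151.02]
{'time': 0.9, 'joint_pos': array([-0.45, -0.41, -1.08,  0.07,  0.13,  3.  ]), 'dq': array([ 1.82, -0.31, -0.82, -1.55, -1.39,  2.03]), 'joint_efforts': array([-9.89, -5.52, 30.24, -4.38,  1.6 , -1.64]), 'tcp_pos': array([ 412.43, -151.24,  249.64]), 'tool_rot': array([ 0.91, -0.11,  0.4 ,  0.06]), 'wrist_force': array([ 0.88,  0.31, -0.6 ]), 'wrist_torque': array([ 0.17,  0.71, -0.01]), 'grip_force': 0.0, 'opening': 49.78126791019828}
```

Joint 6 is at 3.0, close to its limit, so I'll use the equivalent half-turned grasp and spin the tool by -π here in free space.

To row units: -1.2 rad is -0.7639.

>>> nudge_tcp([
  [0, 0, -0.7639, 0, 0, 0, 50],
  [0, 0, -0.7639, 0, 0, 0, 50],
  [0, 0, -0.7639, 0, 0, 0, 50],
  [0, 0, -0.7639, 0, 0, 0, 50],
  [0, 0, -0.7639, 0, 0, 0, 50],
  [0, 0, -0.7639, 0, 0, 0, 50],
  [0, 0, -0.7639, 0, 0, 0, 50],
  [0, 0, -0.7639, 0, 0, 0, 50],
])

```text
time: 1.7
tcp_pos: [413.0, -152.0, 248.9]
tool_rot: [0.81, 0.425, 0.296, 0.275]
wrist_force: [-0.5, -0.6, 0.2]
opening: 50.1
grip_force: 0.0
```

>>> nudge_tcp([
  [0, 0, -0.7639, 0, 0, 0, 50],
  [0, 0, -0.7639, 0, 0, 0, 50],
  [0, 0, -0.7639, 0, 0, 0, 50],
  [0, 0, -0.7639, 0, 0, 0, 50],
  [0, 0, -0.7639, 0, 0, 0, 50],
  [0, 0, -0.7639, 0, 0, 0, 50],
  [0, 0, -0.7639, 0, 0, 0, 50],
  [0, 0, -0.7639, 0, 0, 0, 50],
])

```text
time: 2.5
tcp_pos: [413.0, -152.0, 248.9]
tool_rot: [0.429, 0.808, 0.089, 0.394]
wrist_force: [-0.2, -0.2, 0.2]
opening: 50.2
grip_force: 0.0
```

```bash
cat >> h.py <<'E'
_p=pose
def pose(g,t):
    p,r=_p(g,t);return p,r*R.from_euler("z",np.pi)
E
python3 - <<'E'
from h import *
for a in(130,60,0):
    p,r=pose(G,50);p=p-a*r.apply([0,0,1]);print(a,*rel(p,r))
print(robot.observe()["joint_pos"])
E
```

```text
130 [-0.01 -0.04 -0.71] [ 80.41 148.27  20.17]
60 [-0.01 -0.04 -0.71] [ 78.06 149.89  90.11]
0 [-0.01 -0.04 -0.71] [ 76.03 151.27 150.06]
[-0.45 -0.4  -1.08  0.08  0.14  0.58]
```

To row units: 148 mm is 0.185, 80 mm is 0.1, -0.71 rad is -0.452.

>>> nudge_tcp([
  [-0.0064, -0.0255, -0.452, 0.1, 0.185, 0.025, 50],
  [-0.0064, -0.0255, -0.452, 0.1, 0.185, 0.025, 50],
  [-0.0064, -0.0255, -0.452, 0.1, 0.185, 0.025, 50],
  [-0.0064, -0.0255, -0.452, 0.1, 0.185, 0.025, 50],
  [-0.0064, -0.0255, -0.452, 0.1, 0.185, 0.025, 50],
  [-0.0064, -0.0255, -0.452, 0.1, 0.185, 0.025, 50],
  [-0.0064, -0.0255, -0.452, 0.1, 0.185, 0.025, 50],
])

```text
time: 3.2
tcp_pos: [494.2, -3.3, 262.2]
tool_rot: [0.122, 0.898, -0.057, 0.418]
wrist_force: [0.0, -0.5, -0.3]
opening: 50.0
grip_force: 0.0
```

```bash
python3 - <<'E'
from h import *
for a in(60,0):
    p,r=pose(G,50);p=p-a*r.apply([0,0,1]);print(a,*rel(p,r))
print(robot.observe()["joint_pos"])
E
```

```text
60 [ 0. -0.  0.] [ 0.73 -0.05 70.13]
0 [ 0. -0.  0.] [  0.67  -0.1  130.13]
[ 0.24 -0.27 -1.    0.03 -0.38  0.34]
```

To row units: 130 mm is 0.1625, 120 mm is 0.15.

>>> nudge_tcp([
  [0, 0, 0, 0.0013, 0, 0.0375, 50],
  [0, 0, 0, 0.0013, 0, 0.075, 50],
  [0, 0, 0, 0.0013, 0, 0.1063, 50],
  [0, 0, 0, 0.0013, 0, 0.1313, 50],
  [0, 0, 0, 0.0013, 0, 0.15, 50],
  [0, 0, 0, 0.0013, 0, 0.1625, 50],
  [0, 0, 0, 0.0013, 0, 0.1625, 50],
])

```text
time: 3.9
tcp_pos: [590.3, -31.9, 178.0]
tool_rot: [0.124, 0.898, -0.058, 0.418]
wrist_force: [-0.1, -1.0, 0.4]
opening: 50.0
grip_force: 0.0
```

```bash
python3 - <<'E'
from h import *
p,r=pose(G,50);print(*rel(p,r))
im=robot.get_image("scene");cv2.imwrite("pics/g1.png",cv2.convertScaleAbs(cv2.resize(im["frame"][170:370,150:350,::-1],None,fx=3,fy=3,interpolation=cv2.INTER_CUBIC),alpha=1.7))
E
```

```text
[-0. -0. -0.] [ 0.66  1.71 -0.75]
```

View pics/g1.png

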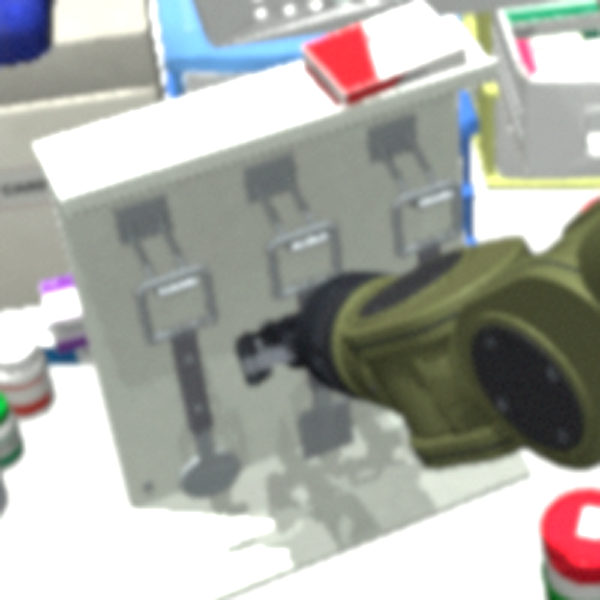

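The gripper is round the handle: the left finger shows at (255,355) and the eye is still on its hook at (305,260), with no contact. Closing with a 1.5 mm correction.

To row units: 1.5 mm is 0.0019.

>>> nudge_tcp([
  [0, 0, 0, 0, 0.0019, 0, 40],
  [0, 0, 0, 0, 0.0019, 0, 30],
  [0, 0, 0, 0, 0.0019, 0, 10],
  [0, 0, 0, 0, 0.0019, 0, 10],
  [0, 0, 0, 0, 0.0019, 0, 10],
  [0, 0, 0, 0, 0.0019, 0, 10],
], clamp_n=70)

```text
time: 4.55
tcp_pos: [591.0, -29.4, 179.8]
tool_rot: [0.124, 0.897, -0.057, 0.42]
wrist_force: [-1.7, 0.2, 2.7]
opening: 14.7
grip_force: 68.4
```

```bash
python3 - <<'E'
from h import *
r=R.from_quat(robot.observe()["tool_rot"])
print("up20",r.inv().apply(20*Z),"fwd40",r.inv().apply(-40*RX),"ry",r.inv().apply(RY))
E
```

```text
up20 [-15.35   0.02 -12.82] fwd40 [ 25.64  -0.04 -30.7 ] ry [0. 1. 0.]
```

Gripped: opening 14.7 mm for the 16 mm handle. Lifting straight up 20 mm.

To row units: -15 mm is -0.0188, -12.5 mm is -0.0156.

>>> nudge_tcp([
  [0, 0, 0, -0.005, 0, -0.0038, 10],
  [0, 0, 0, -0.01, 0, -0.0081, 10],
  [0, 0, 0, -0.015, 0, -0.0125, 10],
  [0, 0, 0, -0.0188, 0, -0.0156, 10],
  [0, 0, 0, -0.0188, 0, -0.0156, 10],
])

```text
time: 5.05
tcp_pos: [591.2, -29.5, 199.8]
tool_rot: [0.124, 0.897, -0.057, 0.42]
wrist_force: [0.7, 1.2, -1.9]
opening: 14.5
grip_force: 68.1
```

```bash
python3 - <<'E'
from h import *
im=robot.get_image("scene");cv2.imwrite("pics/g2.png",cv2.convertScaleAbs(cv2.resize(im["frame"][170:370,150:350,::-1],None,fx=3,fy=3,interpolation=cv2.INTER_CUBIC),alpha=1.7))
E
```

```text
(no output)
```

View pics/g2.png

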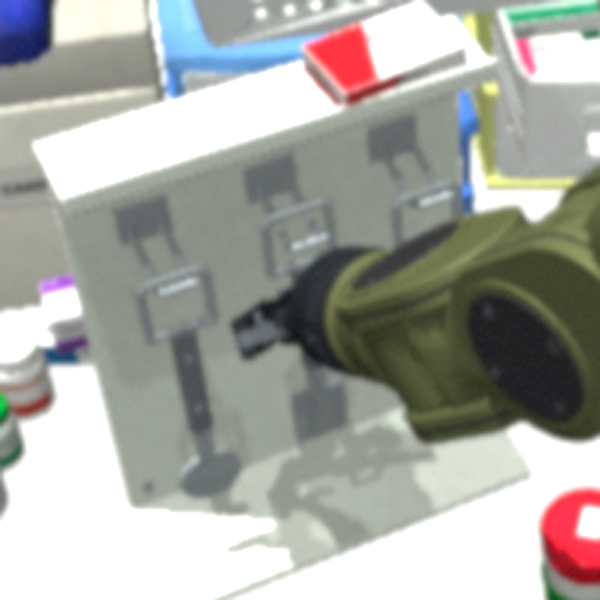

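The eye's top bar, at (298,212), is now above the hook tip at (308,242), and the force is negligible. Coming forward 110 mm.

To row units: -84.5 mm is -0.1056, 70.5 mm is 0.0881.

>>> nudge_tcp([
  [0, 0, 0, 0.0081, 0, -0.0094, 10],
  [0, 0, 0, 0.0163, 0, -0.0194, 10],
  [0, 0, 0, 0.025, 0, -0.03, 10],
  [0, 0, 0, 0.04, 0, -0.0475, 10],
  [0, 0, 0, 0.0563, 0, -0.0675, 10],
  [0, 0, 0, 0.0725, 0, -0.0875, 10],
  [0, 0, 0, 0.0881, 0, -0.1056, 10],
  [0, 0, 0, 0.0881, 0, -0.1056, 10],
])

```text
time: 5.9
tcp_pos: [481.1, 0.4, 196.9]
tool_rot: [0.122, 0.898, -0.057, 0.418]
wrist_force: [-0.1, -0.8, -0.9]
opening: 14.5
grip_force: 68.3
```

```bash
python3 - <<'E'
from h import *
im=robot.get_image("scene");w=cloud(im);np.savez("s2.npz",f=im["frame"],w=w)
cv2.imwrite("pics/g3.png",cv2.convertScaleAbs(cv2.resize(im["frame"][170:400,150:450,::-1],None,fx=2.6,fy=2.6,interpolation=cv2.INTER_CUBIC),alpha=1.6))
o=robot.observe();r=R.from_quat(o["tool_rot"]);g=o["tcp_pos"]-18.7*r.apply([0,0,1]);print("grip",g)
B=np.array([405,-205.,0])
for h in(270,200,137):
    p,rr=pose(np.array([B[0],B[1],h]),50);print(h,*rel(p,rr))
print("up",r.inv().apply(Z),o["joint_pos"])
E
```

```text
grip [469.21   4.4  210.22]
270 [0. 0. 0.] [ -42.15 -218.95  -42.82]
200 [0. 0. 0.] [  11.48 -218.96    2.16]
137 [0. 0. 0.] [  59.75 -218.98   42.65]
up [-0.77  0.   -0.64] [ 0.26 -0.17 -1.16 -0.22 -0.4   0.36]
```

View pics/g3.png

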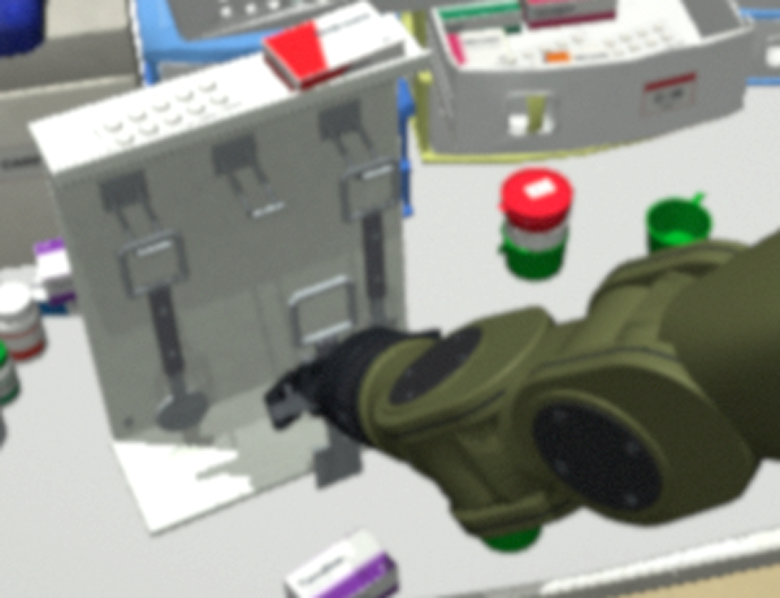

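The spatula is free of the rack, with its eye at (323,310) and blade at (337,460), and the other two still hang. Raise it 60 mm, then traverse to above the beaker.

To row units: -170 mm is -0.2125, -140 mm is -0.175.

>>> nudge_tcp([
  [0, 0, 0, -0.0288, 0, -0.0244, 10],
  [0, 0, 0, -0.0575, 0, -0.0475, 10],
  [0, 0, 0, -0.0575, -0.025, -0.0475, 10],
  [0, 0, 0, -0.0575, -0.0625, -0.05, 10],
  [0, 0, 0, -0.0563, -0.1, -0.05, 10],
  [0, 0, 0, -0.055, -0.1375, -0.0513, 10],
  [0, 0, 0, -0.0538, -0.175, -0.0525, 10],
  [0, 0, 0, -0.0525, -0.2125, -0.0538, 10],
])

```text
time: 6.75
tcp_pos: [432.9, -163.4, 259.4]
tool_rot: [0.123, 0.897, -0.058, 0.42]
wrist_force: [0.7, -1.0, -1.2]
opening: 14.7
grip_force: 68.4
```

>>> nudge_tcp([
  [0, 0, 0, 0, -0.0313, 0, 10],
  [0, 0, 0, 0, -0.05, 0, 10],
  [0, 0, 0, 0, -0.0613, 0, 10],
  [0, 0, 0, 0, -0.0613, 0, 10],
  [0, 0, 0, 0, -0.0613, 0, 10],
])

```text
time: 7.25
tcp_pos: [419.9, -209.6, 258.5]
tool_rot: [0.124, 0.898, -0.058, 0.419]
wrist_force: [-0.6, -1.2, -0.5]
opening: 14.4
grip_force: 68.5
```

```bash
python3 - <<'E'
from h import *
o=robot.observe();print(o["joint_pos"])
for n in("top","scene"):
    im=robot.get_image(n);w=cloud(im);np.savez(n+"3.npz",f=im["frame"],w=w)
    a=im["frame"][170:400,250:550,::-1] if n=="scene" else im["frame"][200:350,220:420,::-1]
    cv2.imwrite(f"pics/b_{n}.png",cv2.convertScaleAbs(cv2.resize(a,None,fx=2.6,fy=2.6,interpolation=cv2.INTER_CUBIC),alpha=1.5))
r=R.from_quat(o["tool_rot"]);print("grip",o["tcp_pos"]-18.7*r.apply([0,0,1]))
for h in(270,200,137):
    p,rr=pose(np.array([405,-205.,h]),50);print(h,*rel(p,rr))
E
```

```text
[-0.66 -0.34 -1.05  0.02  0.3  -0.26]
grip [ 406.07 -205.72  270.5 ]
270 [ 0.  0. -0.] [ 1.   -0.51 -0.6 ]
200 [ 0.  0. -0.] [54.66 -0.56 44.35]
137 [ 0.  0. -0.] [102.96  -0.61  84.81]
```

View pics/b_scene.png

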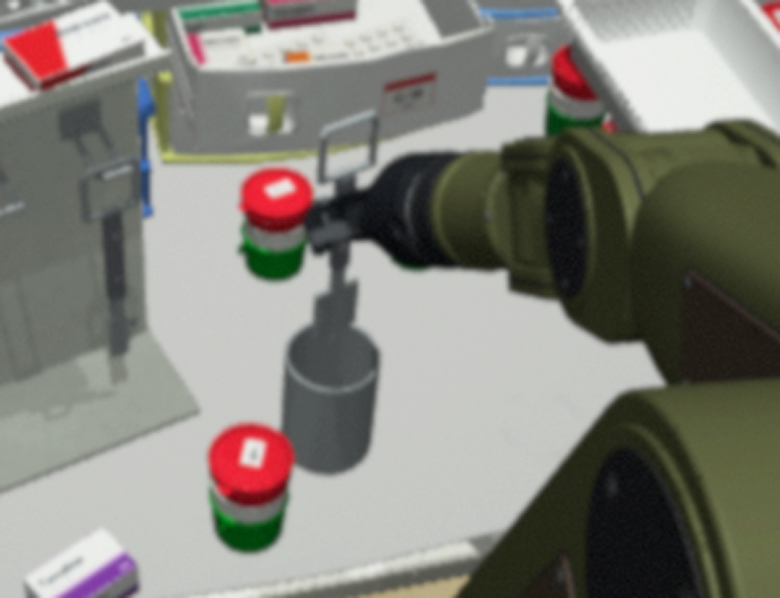

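The upright spatula hangs with its blade (335,310) above the mouth of the beaker (332,355). I'll measure blade and beaker in the same cloud.

```bash
python3 - <<'E'
from h import *
for n in("scene","top"):
    w=np.load(n+"3.npz")["w"];q=w.reshape(-1,3)
    d=np.hypot(q[:,0]-405,q[:,1]+205)
    for lo,hi in((138,170),(170,205),(205,235),(300,360)):
        k=q[(q[:,2]>lo)&(q[:,2]<hi)&(d<45)]
        if len(k): print(n,lo,len(k),np.median(k,0),k.min(0),k.max(0))
    k=q[(q[:,2]>103)&(q[:,2]<116)&(d<60)];print(n,"rim",len(k),cv2.minEnclosingCircle(k[:,:2].astype(np.float32)))
    x=k[:,:2];A=np.c_[2*x,np.ones(len(x))];s=np.linalg.lstsq(A,(x**2).sum(1),rcond=None)[0];print(s[:2],np.sqrt(s[2]+s[0]**2+s[1]**2))
E
```

```text
scene 138 162 [ 406.06 -202.62  155.77] [ 399.33 -221.65  139.21] [ 414.44 -182.97  169.99]
scene 170 153 [ 405.66 -203.37  183.7 ] [ 398.84 -221.8   170.08] [ 413.02 -185.02  204.16]
scene 205 78 [ 404.47 -200.75  221.29] [ 400.2  -211.05  205.06] [ 411.77 -194.47  234.88]
scene 300 337 [ 404.15 -196.46  320.25] [ 372.59 -227.63  300.03] [ 415.45 -160.57  359.04]
scene rim 254 ((404.9936828613281, -203.04318237304688), 39.096370697021484)
[ 405.21 -203.48] 36.139350373434894
top 138 8 [ 403.93 -209.11  157.92] [ 401.83 -214.49  141.56] [ 405.13 -203.16  166.58]
top 170 7 [ 403.98 -211.44  185.76] [ 401.97 -215.56  172.15] [ 405.75 -202.28  190.7 ]
top 205 5 [ 401.38 -206.83  220.83] [ 400.34 -210.69  216.17] [ 403.75 -200.14  228.64]
top 300 385 [ 386.67 -201.51  317.91] [ 360.15 -239.13  300.1 ] [ 414.18 -162.71  357.9 ]
top rim 29 ((405.3938903808594, -206.05722045898438), 37.493690490722656)
[ 405.35 -206.13] 36.26121246969367
```

To row units: 24 mm is 0.03, 19 mm is 0.0238.

>>> nudge_tcp([
  [0, 0, 0, 0.015, 0, 0.0125, 10],
  [0, 0, 0, 0.03, 0, 0.0238, 10],
  [0, 0, 0, 0.03, 0, 0.0238, 10],
])

```text
time: 7.65
tcp_pos: [417.7, -206.8, 224.8]
tool_rot: [0.123, 0.899, -0.056, 0.417]
wrist_force: [-1.3, -0.0, -0.9]
opening: 14.6
grip_force: 68.5
```

```bash
python3 -c "
from h import *
print(robot.observe()['joint_pos'])"
```

```text
[-0.66 -0.28 -1.13 -0.11  0.3  -0.26]
```

The blade is centred within about 2 mm, but joint 3 would hit its limit (-1.28) before the bottom at this heading. Turning the tool +0.45 rad about the spatula's vertical axis moves the wrist outward and frees the elbow.

```bash
python3 - <<'E'
from h import *
o=robot.observe();r=R.from_quat(o["tool_rot"]);g=o["tcp_pos"]-18.7*r.apply([0,0,1]);print("grip",g)
rr=R.from_rotvec([0,0,.45])*r
print(*rel(np.array([405,-205,g[2]])+18.7*rr.apply([0,0,1]),rr))
E
```

```text
grip [ 403.98 -203.05  236.91]
[-0.34  0.   -0.29] [-0.04  4.6   0.06]
```

To row units: 4.6 mm is 0.0058, 3 mm is 0.0038, -0.34 rad is -0.2165.

>>> nudge_tcp([
  [-0.0732, 0, -0.0618, 0, 0.0019, 0, 10],
  [-0.1464, 0, -0.1229, 0, 0.0038, 0, 10],
  [-0.2165, 0, -0.1846, 0, 0.0058, 0, 10],
  [-0.2165, 0, -0.1846, 0, 0.0058, 0, 10],
  [-0.2165, 0, -0.1846, 0, 0.0058, 0, 10],
])

```text
time: 8.15
tcp_pos: [420.8, -205.6, 228.3]
tool_rot: [-0.078, 0.903, 0.034, 0.421]
wrist_force: [-0.7, -0.6, -0.8]
opening: 14.7
grip_force: 68.6
```

```bash
python3 - <<'E'
from h import *
o=robot.observe();r=R.from_quat(o["tool_rot"]);g=o["tcp_pos"]-18.7*r.apply([0,0,1]);print("grip",g,o["joint_pos"])
for h in (190,145,137): print(h,r.inv().apply(np.array([405,-205,h])-g))
E
```

```text
grip [ 406.7  -207.96  240.31] [-0.94 -0.1  -0.93  0.26  0.76 -0.92]
190 [39.29  3.38 31.43]
145 [73.77  3.54 60.35]
137 [79.9   3.57 65.49]
```

To row units: 67 mm is 0.0838, 2.5 mm is 0.0031.

>>> nudge_tcp([
  [0, 0, 0, 0.0125, 0.0031, 0.01, 10],
  [0, 0, 0, 0.025, 0.0031, 0.02, 10],
  [0, 0, 0, 0.0388, 0.0031, 0.0313, 10],
  [0, 0, 0, 0.0525, 0.0031, 0.0425, 10],
  [0, 0, 0, 0.065, 0.0031, 0.0525, 10],
  [0, 0, 0, 0.0763, 0.0031, 0.0619, 10],
  [0, 0, 0, 0.0838, 0.0031, 0.0681, 10],
  [0, 0, 0, 0.0838, 0.0031, 0.0681, 10],
])

```text
time: 8.95
tcp_pos: [417.9, -200.2, 140.6]
tool_rot: [-0.079, 0.903, 0.036, 0.421]
wrist_force: [-0.8, 0.4, -0.9]
opening: 14.3
grip_force: 68.6
```

```bash
python3 - <<'E'
from h import *
o=robot.observe();r=R.from_quat(o["tool_rot"]);g=o["tcp_pos"]-18.7*r.apply([0,0,1]);print("grip",g,o["joint_pos"])
for h in (145,137): print(h,r.inv().apply(np.array([405,-205,h])-g))
im=robot.get_image("scene")
cv2.imwrite("pics/d.png",cv2.convertScaleAbs(cv2.resize(im["frame"][220:400,280:500,::-1],None,fx=3.2,fy=3.2,interpolation=cv2.INTER_CUBIC),alpha=1.5))
E
```

```text
grip [ 403.76 -202.61  152.64] [-0.94  0.06 -1.1  -0.08  0.76 -0.92]
145 [ 5.33 -2.56  5.54]
137 [11.45 -2.55 10.69]
```

View pics/d.png

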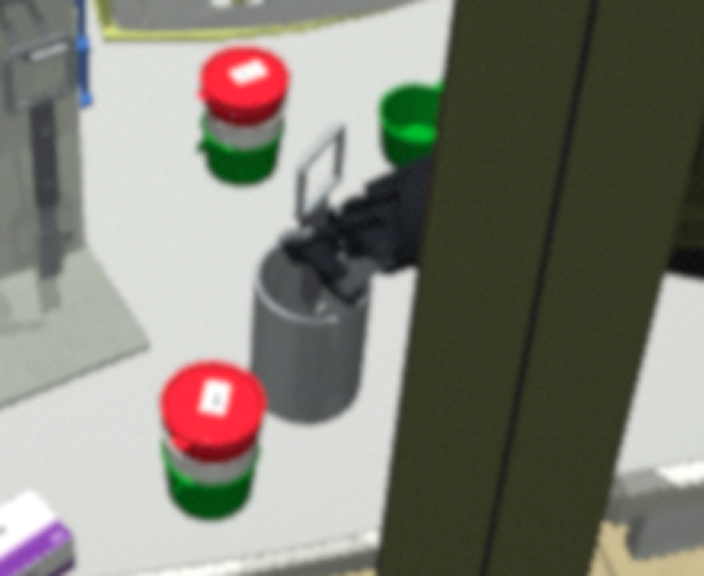

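The blade is inside the beaker, the fingers are just above the rim at (320,265), and nothing else has shifted. Lowering the last ~14 mm slowly.

>>> nudge_tcp([
  [0, 0, 0, 0.0038, -0.0013, 0.0031, 10],
  [0, 0, 0, 0.0075, -0.0013, 0.0063, 10],
  [0, 0, 0, 0.01, -0.0013, 0.0081, 10],
  [0, 0, 0, 0.0113, -0.0013, 0.0094, 10],
  [0, 0, 0, 0.0119, -0.0013, 0.01, 10],
  [0, 0, 0, 0.0119, -0.0013, 0.01, 10],
])

```text
time: 9.6
tcp_pos: [418.8, -203.6, 129.0]
tool_rot: [-0.079, 0.903, 0.035, 0.421]
wrist_force: [0.9, -0.2, -1.0]
opening: 14.4
grip_force: 68.6
```

>>> nudge_tcp([
  [0, 0, 0, 0.0005, 0, 0.0004, 10],
  [0, 0, 0, 0.001, 0, 0.0008, 10],
  [0, 0, 0, 0.0015, 0, 0.0011, 10],
  [0, 0, 0, 0.0015, 0, 0.0011, 10],
])

```text
time: 10.0
tcp_pos: [418.7, -203.5, 127.6]
tool_rot: [-0.079, 0.903, 0.035, 0.421]
wrist_force: [-0.7, -0.3, -0.0]
opening: 14.7
grip_force: 68.6
```

To row units: 0.8 mm is 0.001, 0.6 mm is 0.0008.

>>> nudge_tcp([
  [0, 0, 0, 0.0005, 0, 0.0004, 10],
  [0, 0, 0, 0.001, 0, 0.0008, 10],
  [0, 0, 0, 0.001, 0, 0.0008, 10],
  [0, 0, 0, 0.001, 0, 0.0008, 10],
])

```text
time: 10.4
tcp_pos: [418.7, -203.5, 126.6]
tool_rot: [-0.079, 0.903, 0.035, 0.421]
wrist_force: [0.4, 1.1, -1.4]
opening: 14.6
grip_force: 68.6
```

>>> nudge_tcp([
  [0, 0, 0, 0.0005, 0, 0.0004, 10],
  [0, 0, 0, 0.001, 0, 0.0008, 10],
  [0, 0, 0, 0.001, 0, 0.0008, 10],
  [0, 0, 0, 0.001, 0, 0.0008, 10],
])

```text
time: 10.8
tcp_pos: [418.8, -203.6, 125.8]
tool_rot: [-0.079, 0.903, 0.035, 0.421]
wrist_force: [-0.3, 0.2, 0.9]
opening: 14.9
grip_force: 68.7
```

To row units: 0.8 mm is 0.001, 0.6 mm is 0.0008.

>>> nudge_tcp([
  [0, 0, 0, 0.0005, 0, 0.0004, 10],
  [0, 0, 0, 0.001, 0, 0.0008, 10],
  [0, 0, 0, 0.001, 0, 0.0008, 10],
  [0, 0, 0, 0.001, 0, 0.0008, 10],
], lines="2,4")

```text
tcp_pos: [419.3, -203.8, 125.7]
tool_rot: [-0.08, 0.902, 0.035, 0.423]
wrist_force: [-1.6, 0.7, 6.8]
```

>>> nudge_tcp([
  [0, 0, 0, 0.0005, 0, 0.0004, 10],
  [0, 0, 0, 0.001, 0, 0.0008, 10],
  [0, 0, 0, 0.001, 0, 0.0008, 10],
  [0, 0, 0, 0.001, 0, 0.0008, 10],
], lines="2,4")

```text
tcp_pos: [419.9, -203.8, 125.7]
tool_rot: [-0.08, 0.902, 0.035, 0.424]
wrist_force: [-2.8, 1.8, 12.8]
```

Contact with the floor at about 12 N. Ease off 1 mm, then open slowly.

To row units: -1 mm is -0.0013, -0.8 mm is -0.001.

>>> nudge_tcp([
  [0, 0, 0, -0.0006, 0, -0.0005, 10],
  [0, 0, 0, -0.0013, 0, -0.001, 10],
  [0, 0, 0, -0.0013, 0, -0.001, 15],
  [0, 0, 0, -0.0013, 0, -0.001, 17],
  [0, 0, 0, -0.0013, 0, -0.001, 19],
  [0, 0, 0, -0.0013, 0, -0.001, 22],
  [0, 0, 0, -0.0013, 0, -0.001, 26],
  [0, 0, 0, -0.0013, 0, -0.001, 30],
], clamp_n=20)

```text
time: 12.4
tcp_pos: [418.5, -203.5, 124.7]
tool_rot: [-0.079, 0.903, 0.035, 0.421]
wrist_force: [0.7, 0.1, -0.1]
opening: 29.8
grip_force: 0.0
```

>>> nudge_tcp([
  [0, 0, 0, 0, 0, 0, 36],
  [0, 0, 0, 0, 0, 0, 44],
  [0, 0, 0, 0, 0, 0, 52],
  [0, 0, 0, 0, 0, 0, 60],
  [0, 0, 0, 0, 0, 0, 60],
  [0, 0, 0, 0, 0, 0, 60],
])

```text
time: 13.0
tcp_pos: [418.5, -203.6, 124.9]
tool_rot: [-0.079, 0.903, 0.035, 0.421]
wrist_force: [0.3, 0.5, -0.8]
opening: 60.1
grip_force: 0.0
```

```bash
python3 - <<'E'
from h import *
im=robot.get_image("scene")
cv2.imwrite("pics/e.png",cv2.convertScaleAbs(cv2.resize(im["frame"][220:400,280:500,::-1],None,fx=3.2,fy=3.2,interpolation=cv2.INTER_CUBIC),alpha=1.5))
E
```

```text
(no output)
```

View pics/e.png

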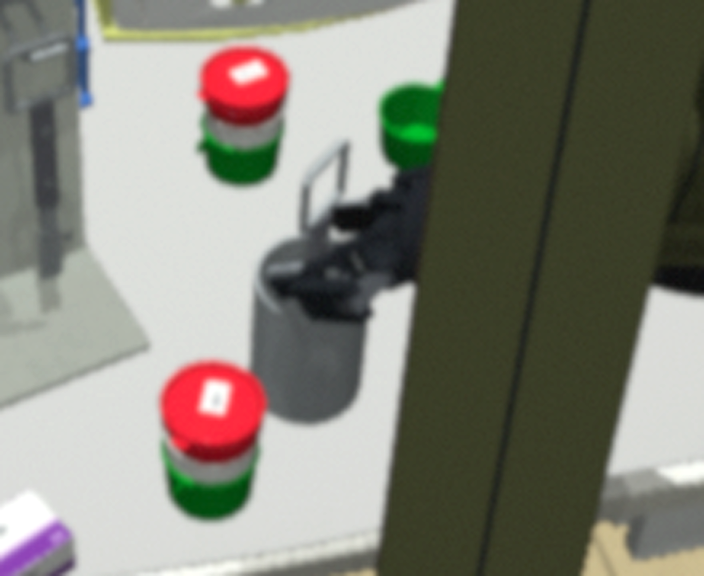

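The spatula stands on its own in the beaker, with its eye at (325,190), and the fingers are open around it. Backing out along the tool axis.

To row units: -120 mm is -0.15, -105 mm is -0.1313.

>>> nudge_tcp([
  [0, 0, 0, 0, 0, -0.0075, 60],
  [0, 0, 0, 0, 0, -0.0175, 60],
  [0, 0, 0, 0, 0, -0.03, 60],
  [0, 0, 0, 0, 0, -0.045, 60],
  [0, 0, 0, 0, 0, -0.0688, 60],
  [0, 0, 0, 0, 0, -0.1, 60],
  [0, 0, 0, 0, 0, -0.1313, 60],
  [0, 0, 0, 0, 0, -0.15, 60],
])

```text
time: 13.85
tcp_pos: [327.2, -219.7, 203.2]
tool_rot: [-0.079, 0.903, 0.034, 0.421]
wrist_force: [0.7, -0.5, -0.5]
opening: 59.9
grip_force: 0.0
```

>>> nudge_tcp([
  [0, 0, 0, -0.025, 0, -0.025, 60],
  [0, 0, 0, -0.0625, 0, -0.025, 60],
  [0, 0, 0, -0.1, 0, -0.025, 60],
  [0, 0, 0, -0.1, 0, -0.025, 60],
  [0, 0, 0, -0.1, 0, -0.025, 60],
  [0, 0, 0, -0.1, 0, -0.025, 60],
])

```text
time: 14.45
tcp_pos: [362.7, -211.9, 274.8]
tool_rot: [-0.079, 0.903, 0.036, 0.421]
wrist_force: [-0.9, -0.9, -0.0]
opening: 60.1
grip_force: 0.0
```

```bash
python3 - <<'E'
from h import *
im=robot.get_image("top");w=cloud(im)
cv2.imwrite("pics/f.png",cv2.convertScaleAbs(cv2.resize(im["frame"][140:340,170:440,::-1],None,fx=2.9,fy=2.9,interpolation=cv2.INTER_CUBIC),alpha=1.2))
q=w.reshape(-1,3)
for n,c,lo,hi in(("beaker",(405,-205),100,118),("a",(387,-100),85,100),("b",(582,-319),85,100),("cup",(500,-428),30,50),("carton",(426,38),25,45)):
    k=q[(q[:,2]>lo)&(q[:,2]<hi)&(np.hypot(q[:,0]-c[0],q[:,1]-c[1])<60)];print(n,len(k),cv2.minEnclosingCircle(k[:,:2].astype(np.float32)))
E
```

```text
beaker 137 ((404.9576721191406, -206.06529235839844), 37.924320220947266)
a 547 ((387.11810302734375, -97.00235748291016), 35.35430908203125)
b 483 ((581.9091186523438, -317.08599853515625), 34.985496520996094)
cup 152 ((503.4956359863281, -431.4608459472656), 38.63707733154297)
carton 513 ((425.3517761230469, 37.78043746948242), 42.003997802734375)
```

View pics/f.png

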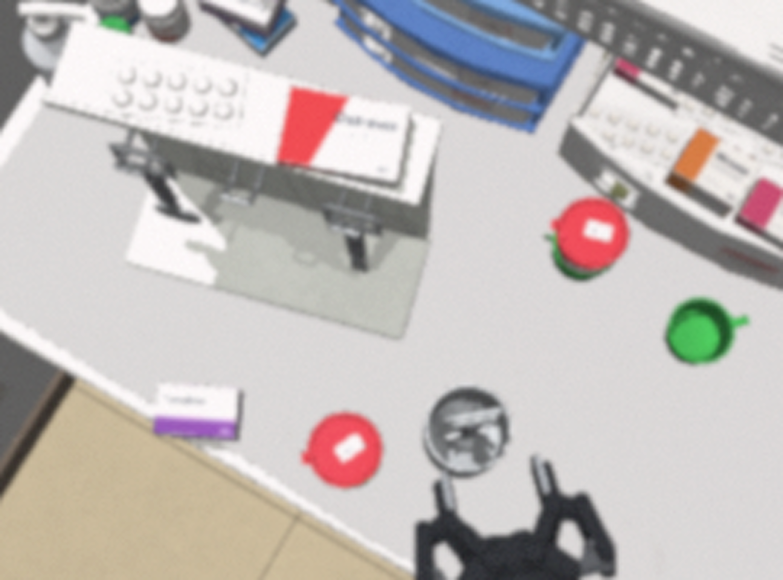

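The spatula stands in the beaker at (467,430). The other two still hang on their hooks at (160,185) and (352,230). Nothing else has moved by more than the measuring error, and the gripper is clear.

```bash
python3 -c "
from cell import robot
print(robot.job_done())"
```

```text
the job is handed in; nothing more can be done
None
```

The square-bladed spatula stands blade down in the steel beaker, set down gently, the other two still hang on their hooks, nothing else moved measurably, and I handed the job in about 14.5 s into the run; no verdict came back.

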